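# Lock the proof press with a T-key down its deep shaft

### The job

Take the T-key out of its stand, lower it down the deep round shaft in the head of the proof press until its socket has dropped fully over the square stem hidden at the bottom, and turn the stem clockwise (seen from above) to its stop, so that the press is locked. The stem sits on a soft spring and its angle is not known: press lightly and feel for it, never shove it down. Then put the key back upright in its stand, let go of it, and leave the other things on the bench alone.

Things in the scene. Friction and masses are not known exactly. Their poses are not given: they have to be found in the camera images.
- key_bar (a point): Centre of the crossbar of the loose steel T-key (0.3 kg), which stands upright in its stand at the start. Bar 90 long (key's x axis), 12 wide (y), 16 high; the key's z axis points up the shank. Under the bar's middle a round shank, 12 diameter. Foot to bar centre: 155. Best held by the bar's middle, fingers closing across its 12 mm.
- key_foot (a point): Centre of the open lower end of the T-key, 155 straight below key_bar, same axes. The foot is a socket open downward: 15 square inside (sides parallel to the key's x and y), 26 deep, 27 across outside.
- press: Bench proof press, fixed; origin on the bench under the shaft's axis, z up. Grey head 120 x 120, flat top 140 above the bench; its roller and bed lie along its +y, reach 310 from the origin and are lower than the head. Tapping the key on it does no harm, ramming it with 40 N does.
- shaft_mouth (a point): Centre of the open top of the round shaft, level with the top of the press's head; axes as the press. The shaft is vertical, 30 diameter, 110 deep, with a 6 chamfer at its mouth. In its bottom stands the square stem.
- stem_top (a point): Top of the stem on the shaft's axis, 80 below the mouth; axes as the press, NOT as the square. The stem is 14 square with a round cone nose, 10 high, 5 across its tip. The square's angle is unknown and differs each time. Out of line, the key's foot rests on the square's corners 10 below this point; in line (within 4 degrees, any quarter turn) it drops on, to 26 below it, where the stem's top meets the socket's roof.
- stem (a joint): Turn of the square stem from where it starts, rad: 0 = unlocked, grows as it turns clockwise seen from above, hard stop at 1.40 = locked. Stiff: takes about 0.25 N m, and stays where it is left. As it turns, a short steel bolt on the face of the head that looks away from the robot, low down, slides 28 mm sideways (press's +y).
- spring (a joint): How far the stem is pushed down on its spring, m: 0 = up. It takes about 2.5 N to start and then 2 N per mm, so 6 mm is about 15 N; it bottoms at 12 mm. More than 8 mm (about 18 N) is a shove and counts as damage.
- stand_floor (a point): Centre of the inner floor of the key's stand, where the key's foot rests, 10 above the bench. The stand is a fixed upright steel tube, 30 inside, 42 outside, rim 60 above the bench (50 above this point), on a round foot of 76 diameter.
- ink_can_c (a point): Bystander: a metal ink can, 80 diameter, 75 high; point on its axis 20 above its underside.
- brayer_c (a point): Bystander: a hand ink roller lying on the bench, rubber roll 90 long and 40 diameter, wooden handle along its -x; point at the middle of the roll.
- scraper_c (a point): Bystander: an ink knife with a wooden handle and a flat steel blade, 200 long, lying along its x axis; point 20 above the bench at its middle.
Not all that is in view belongs to the job. What is shaped like the part that bears key_bar but brown is not meant.

How it is judged:
By the outcome, as a careful person would: the job done as asked, in the order asked, and still so for the second after the job is handed in, with the robot touching nothing.
It also fails if it takes over 72 s, if anything falls off the work surface, if the arm or the gripper's body presses on something with over 40 N, if the wrist force passes 120 N, or if a joint passes its speed limit or range.

### The arm

A 6-joint arm with a two-finger parallel gripper is mounted at the origin on the work surface. World frame = base frame: x ahead of the robot, y to its left, z up, the work surface at z = 0. Lengths are in m, angles in rad, forces in N, time in s.
With the tool pointing down it reaches from about 0.275 to 0.725 m from the base axis. Payload 5.6 kg.
Tool frame: the origin (TCP) lies between the finger pads; the fingertips stand 17 mm ahead of it and the grasp point (between the pads) lies 2 mm behind it (robot.finger_overhang is the distance from the TCP to the fingertips, in m); z points along the fingers, y is the line along which they close (so a half turn about z gives the same grasp; the last joint's range is limited). The gripper opens to 85 mm and grips with 20 to 120 N. Pads are 22 mm wide; open, the fingers measure 114 mm over their backs; the gripper's body (76 mm by 85 mm) begins 54 mm behind the grasp point. The pads swing forward as they close: fully open they stand 13 mm farther back than shut.
Start: joints at [-0.995, 0.255, 0.108, 0, -1.424, -0.285], TCP at [0.158, -0.527, 0.248] pointing down, gripper open.
Joint ranges: [-2.95, 2.95], [-1.21, 1.97], [-1.09, 1.5], [-2.87, 1.71], [-2.94, -0.07], [-3.05, 3.05]. Speed limits (rad/s): [2.57, 2.57, 3.14, 3.14, 3.14, 3.14].

### API

Orientations are given as a unit quaternion [x, y, z, w].
In Python, from station import telemetry, optics, workorder, robot gives the robot as it stands.
- The arm moves only by the shell command python3 -m pendant 'ROWS' [FORCE]. ROWS is a JSON object of lists of equal length, an entry for each row: "delta_pos": the shift along the tool's x, y, z in cm, a list of three; "twist": the turn about the tool's z in rad; "grip": the closure, from 0 (fully open) to 1 (shut). A call has 1 to 12 rows; each row shifts and turns the commanded pose from where the row before left it, along the tool's axes as they then stand; what a row does not reach is not made up. A row lasts 1/8 s, in which the tool goes at most 62.5 mm and 10.7 degrees, less where a joint would pass 70% of its speed; a pose out of reach is approached as far as the arm can. A call with a gripper value outside its range is refused whole. The fingers move at their own pace and stop on an object; FORCE is the grip in N (left out, the last holds). Time passes only in rows, so rows that do not move let the fingers close. It gives the time, the measured TCP pose, the force, the opening and the grip force at its end, in the units of the state.
- telemetry.state(): the state, without advancing time (a new reading comes with each control period).
- optics.capture(name): name is "side" or "top"; returns a dict with "color" (384x512x3 uint8, red, green, blue), "range_z" (384x512 float32, m along the optical axis (not along the pixel's ray), 0 where there is no reading), "vfov" (degrees; the focal length in pixels is half the picture's height over the tangent of half this angle, whatever the lens; pixels are square), "cx", "cy" (the principal point, pixels), "distortion" ([k1, k2, p1, p2, k3] as OpenCV has them; the pictures are not rectified), "R" (3x3) and "t" (3): a world point X has camera coordinates R X + t. Camera axes: x right, y down, z forward; pixel columns grow to the right and rows downward; lengths in m; the calibration is good to about 2 mm. A picture is of the moment at which its call begins.
- workorder.finish_job(): hands the job in; it is judged then, once.
Trained networks look in a picture, given as the dict that the camera call returned (one of the last four; its "shot" number tells which), for a name from the list of things; names that differ only in an ending like _2 or _b are one class to them, and where a whole thing is asked for, a point or a joint stands for the part that bears it (a point fixed in the world has none). Each returns a list of dicts, best first, with "conf" (0 to 1); they miss things now and then, are a little off and sometimes report something else, mostly with a low value. They report only what shows in the picture. A call takes as long as a camera call. They do not tell look-alikes from the thing itself.
- optics.regions_of(target, picture): "pixels" (384x512 bool, what is visible of it) and "xy" ([column, row] in pixels, amid what is visible of it).
The state is a dict: "t": time; "qpos": joint angles; "qvel": joint speeds; "joint_torque": joint torques, N m; "ee_pos": TCP position; "ee_rot": TCP orientation; "contact_force": force on the tool from outside, world axes, zero at the start; "moment": the same for the moment, N m; "finger_gap": finger opening in m; "finger_force": force on a finger pad.
Only numpy, scipy, OpenCV 4.12 (cv2) and the standard library are available. Lean on these libraries where they do the work, as an engineer would, in place of code of your own. Each camera call takes 0.05 s, during which the arm holds its last target. There are 200 camera calls.

## Working session

There is one attempt and no reset: what is moved stays moved. The work goes in short steps, Python scripts to look and compute and a shell command to move; the robot and the scene stay as the last step left them, time stands still between calls to the robot, and variables do not carry over. Pictures are saved under pics/ and viewed, at most 10 in all, crops included, and the job is handed in when it is done.

```bash
mkdir -p pics; ls
cat > h.py <<'E'
import numpy as np, cv2
from station import telemetry, optics
def K(p):
    f=192/np.tan(np.radians(p["vfov"])/2); return np.array([[f,0,p["cx"]],[0,f,p["cy"]],[0,0,1.]])
def world(p,uv,z):  # pixels (N,2), depth (N)
    uv=np.asarray(uv,float).reshape(-1,1,2); n=cv2.undistortPoints(uv,K(p),np.array(p["distortion"])).reshape(-1,2)
    z=np.asarray(z,float).reshape(-1); c=np.c_[n*z[:,None],z]; return (c-np.array(p["t"]))@np.array(p["R"])
def cloud(p,mask=None):
    m=p["range_z"]>0
    if mask is not None: m&=mask
    v,u=np.nonzero(m); return world(p,np.c_[u,v],p["range_z"][m]), np.c_[u,v]
def px(p,X):
    X=np.asarray(X,float).reshape(-1,3); R=np.array(p["R"]); r,_=cv2.Rodrigues(R)
    return cv2.projectPoints(X,r,np.array(p["t"],float),K(p),np.array(p["distortion"]))[0].reshape(-1,2)
E
python3 - <<'E'
from h import *
ims=[]
for n in ("side","top"):
    p=optics.capture(n); ims.append(p["color"][:,:,::-1])
    print(n,p["vfov"],np.round(p["distortion"],3),"cam",np.round(-np.array(p["R"]).T@p["t"],3))
    for t in ("key_bar","press","stand_floor","ink_can_c","brayer_c","scraper_c"):
        for r in optics.regions_of(t,p)[:4]:
            X,_=cloud(p,r["pixels"])
            print(t,round(r["conf"],2),np.round(r["xy"]),r["pixels"].sum(),"med",np.round(np.median(X,0),3),"lo",np.round(np.percentile(X,3,0),3),"hi",np.round(np.percentile(X,97,0),3)) if len(X) else print(t,r["conf"],r["xy"])
    cv2.imwrite(f"pics/{n}0.png",ims[-1])
E
```

```text
pics
side 48.527425589056705 [-0.137  0.     0.     0.     0.   ] cam [0.431 0.58  0.659]
key_bar 0.89 [254. 162.] 524 med [ 0.526 -0.165  0.163] lo [ 0.487 -0.174  0.058] hi [ 0.563 -0.158  0.174]
key_bar 0.75 [340. 227.] 722 med [ 0.344 -0.048  0.101] lo [ 0.332 -0.103  0.001] hi [ 0.354 -0.011  0.164]
key_bar 0.61 [305. 163.] 640 med [ 0.419 -0.248  0.11 ] lo [ 0.392 -0.289  0.001] hi [ 0.445 -0.219  0.164]
press 0.84 [206. 305.] 19467 med [0.567 0.17  0.074] lo [ 0.475 -0.005  0.019] hi [0.673 0.27  0.141]
stand_floor 0.68 [256. 210.] 525 med [ 0.519 -0.157  0.036] lo [ 0.493 -0.191  0.006] hi [ 0.557 -0.146  0.061]
ink_can_c 0.68 [187. 181.] 1201 med [ 0.7   -0.225  0.058] lo [ 0.669 -0.276  0.002] hi [ 0.74  -0.211  0.077]
brayer_c 0.65 [274. 156.] 593 med [ 0.497 -0.401  0.023] lo [ 0.429 -0.456  0.001] hi [ 0.585 -0.368  0.041]
brayer_c 0.16 [252. 163.] 551 med [ 0.526 -0.165  0.163] lo [ 0.487 -0.175  0.057] hi [ 0.567 -0.158  0.174]
scraper_c 0.77 [324. 232.] 879 med [ 0.36  -0.145  0.014] lo [ 0.258 -0.174  0.003] hi [ 0.441 -0.135  0.023]
top 46.46006292444689 [-0.139  0.
[... 330 characters left out ...]
0.485 -0.178  0.042] hi [ 0.566 -0.158  0.175]
press 0.73 [103. 179.] 16518 med [0.57  0.135 0.046] lo [ 0.475 -0.028  0.018] hi [0.674 0.323 0.141]
stand_floor 0.84 [248. 204.] 770 med [ 0.525 -0.161  0.012] lo [ 0.495 -0.203  0.   ] hi [ 0.557 -0.133  0.061]
stand_floor 0.33 [106. 180.] 16587 med [0.569 0.135 0.046] lo [ 0.475 -0.028  0.018] hi [0.674 0.323 0.141]
ink_can_c 0.73 [291. 117.] 1324 med [ 0.698 -0.246  0.074] lo [ 0.667 -0.283  0.019] hi [ 0.735 -0.214  0.077]
brayer_c 0.68 [366. 192.] 1471 med [ 0.552 -0.405  0.026] lo [ 0.431 -0.454  0.01 ] hi [ 0.584 -0.365  0.04 ]
scraper_c 0.93 [248. 303.] 1267 med [ 0.322 -0.151  0.013] lo [ 0.253 -0.172  0.009] hi [ 0.441 -0.136  0.023]
```

Run:
```python
import cv2,numpy as np
a=cv2.imread("pics/side0.png");b=cv2.imread("pics/top0.png")
cv2.imwrite("pics/v1.png",cv2.resize(a,(800,600),interpolation=cv2.INTER_CUBIC)); cv2.imwrite("pics/v2.png",cv2.resize(b,(800,600),interpolation=cv2.INTER_CUBIC))
```

```text
(no output)
```

View pics/v1.png

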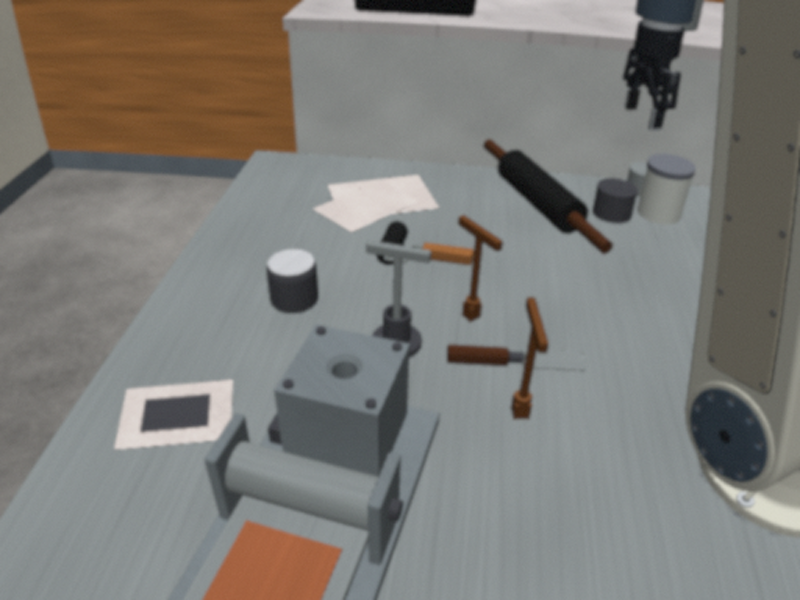

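View pics/v2.png

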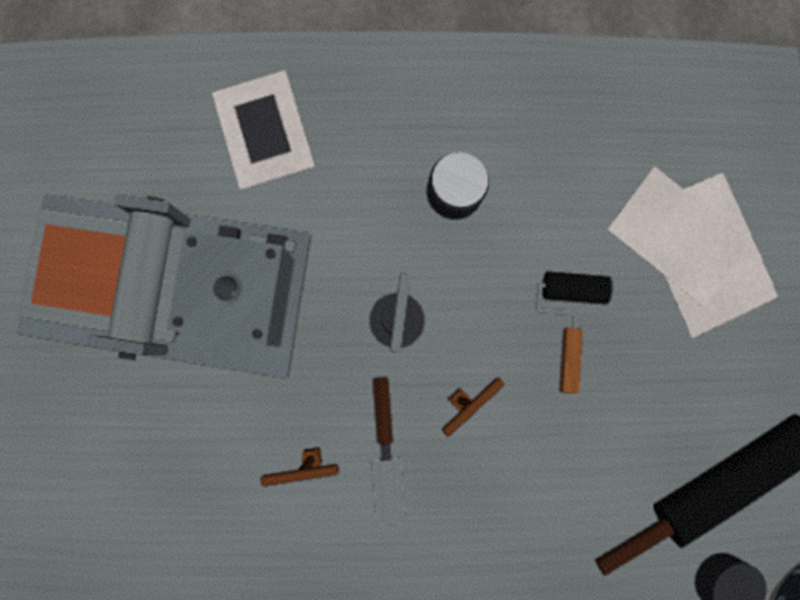

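The steel T-key stands at top view (402,312)/side (398,250) in the 800 px pictures, in a dark tube stand. The two brown look-alikes are at top (473,407) and (300,475). They stand freely and are brown, so the grey one is meant. The press shaft shows at top (227,288).

```bash
cat > meas.py <<'E'
from h import *
import sys
def bar(p,zlo,zhi,c,r=0.07):
    X,uv=cloud(p); m=(X[:,2]>zlo)&(X[:,2]<zhi)&(np.hypot(X[:,0]-c[0],X[:,1]-c[1])<r); Y=X[m]
    (cx,cy),(w,h),a=cv2.minAreaRect((Y[:,:2]*1000).astype(np.float32))
    d=np.linalg.svd(Y[:,:2]-Y[:,:2].mean(0),full_matrices=False)[2][0]
    return (cx/1000,cy/1000),(w,h),np.degrees(np.arctan2(d[1],d[0])),Y[:,2].mean(),len(Y),Y[:,:2].mean(0)
E
python3 - <<'E'
from meas import *
for n in ("top","side"):
    p=optics.capture(n)
    print(n,bar(p,.163,.182,(.526,-.165)))
    X,uv=cloud(p)
    m=(abs(X[:,2]-.14)<.005)&(X[:,1]<.15)&(X[:,1]>-.06)&(X[:,0]>.45); Y=X[m]
    rc=cv2.minAreaRect((Y[:,:2]*1000).astype(np.float32)); print("head",rc,Y[:,2].mean())
    c=np.array(rc[0])/1000
    q=(X[:,2]<.130)&(np.hypot(*(X[:,:2]-c).T)<.025)
    # hole rim: extend rays to z=.14
    cam=-np.array(p["R"]).T@p["t"]; D=X-cam; P=cam+D*((.14-cam[2])/D[:,2])[:,None]
    for zt in (.1385,.136,.133,.12):
        q=(X[:,2]<zt)&(np.hypot(*(P[:,:2]-c).T)<.03); Q=P[q][:,:2]; print(zt,"hole",q.sum(),Q.mean(0),(Q.max(0)+Q.min(0))/2,Q.max(0)-Q.min(0))
    # stand rim
    m=(abs(X[:,2]-.06)<.004)&(np.hypot(X[:,0]-.525,X[:,1]+.165)<.04); Y=X[m]; print("rim",cv2.minEnclosingCircle((Y[:,:2]*1000).astype(np.float32)),m.sum())
    m=(abs(X[:,2])<.012)&(X[:,2]>.003)&(np.hypot(X[:,0]-.525,X[:,1]+.165)<.05); Y=X[m]; print("foot",cv2.minEnclosingCircle((Y[:,:2]*1000).astype(np.float32)),m.sum())
    crop={"top":(slice(160,245),slice(215,300)),"side":(slice(140,235),slice(215,310))}[n]
    globals()[n]=cv2.resize(p["color"][crop][:,:,::-1],(400,400),interpolation=cv2.INTER_CUBIC)
cv2.imwrite("pics/v3.png",np.hstack([top,side]))
E
```

```text
top ((0.52560693359375, -0.16801278686523438), (11.992907524108887, 89.5597152709961), np.float64(172.2024100382985), np.float64(0.17190195408021136), 341, array([ 0.52526732, -0.16792087]))
head ((558.9207153320312, 38.647010803222656), (122.66395568847656, 121.57698059082031), 81.02607727050781) 0.1396343363721629
0.1385 hole 450 [0.55825733 0.03804534] [0.5593453  0.03793942] [0.05764022 0.05810937]
0.136 hole 268 [0.55889291 0.03712282] [0.56110457 0.03226841] [0.03893961 0.04676736]
0.133 hole 202 [0.55791632 0.03683234] [0.55832555 0.03599077] [0.02970248 0.02806581]
0.12 hole 174 [0.55730201 0.03617256] [0.55739454 0.0359556 ] [0.02784044 0.02444251]
rim ((525.5148315429688, -167.7891387939453), 20.850662231445312) 111
foot ((525.4506225585938, -165.1696014404297), 49.143638610839844) 304
side ((0.5267886962890626, -0.1688328857421875), (15.129514694213867, 89.30641174316406), np.float64(172.2538008389206), np.float64(0.17008391818344754), 276, array([ 0.52627099, -0.16547492]))
head ((560.0657958984375, 37.457862854003906), (122.46000671386719, 121.57389831542969), 80.89179992675781) 0.140069884855865
0.1385 hole 276 [0.55964919 0.03952721] [0.56102912 0.03879862] [0.05295086 0.05068768]
0.136 hole 195 [0.55899383 0.04233558] [0.5599268  0.04106169] [0.03525501 0.03425997]
0.133 hole 145 [0.55817256 0.0446927 ] [0.55820972 0.04352917] [0.0283463  0.02877723]
0.12 hole 61 [0.55700171 0.05121942] [0.55716103 0.05019756] [0.023724   0.01544044]
rim ((526.8529052734375, -167.26454162597656), 21.99439239501953) 112
foot ((523.4868774414062, -174.2810516357422), 40.7015380859375) 60
```

View pics/v3.png

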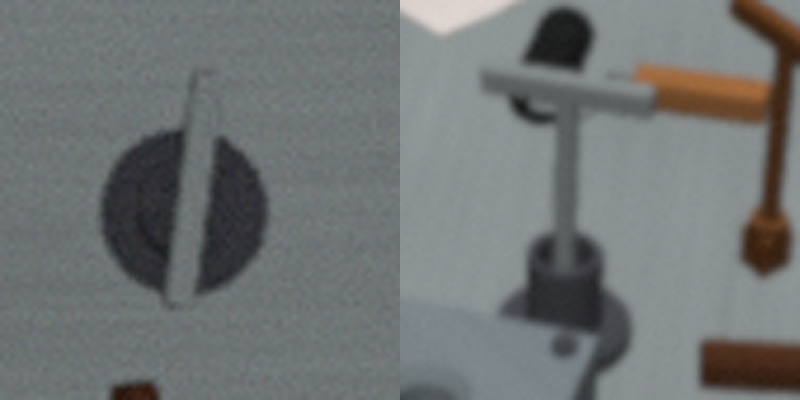

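The crop confirms it: a grey steel T-key upright in the dark tube, bar at about (526,-168) mm, 7.8° off the x axis. Now I work out the move to it.

```bash
cat > go.py <<'E'
import sys,numpy as np
from scipy.spatial.transform import Rotation as Ro
from station import telemetry
s=telemetry.state(); R=Ro.from_quat(s["ee_rot"]).as_matrix(); p=np.array(s["ee_pos"])
def show():
    print("t",s["t"],"p",np.round(p*1000,1),"yaw_x",round(np.degrees(np.arctan2(R[1,0],R[0,0])),2),"z",np.round(R[:,2],4),"q",np.round(s["qpos"],3),"F",np.round(s["contact_force"],1),"M",np.round(s["moment"],2),"gap",round(s["finger_gap"],4),"ff",np.round(s["finger_force"],1))
show()
if len(sys.argv)>3:
    d=R.T@(np.array([float(v) for v in sys.argv[1:4]])-p); print("tool delta cm",np.round(d*100,2))
E
python3 go.py 0.526 -0.168 0.248
```

```text
t 0.8 p [ 157.7 -526.9  248.3] yaw_x -163.34 z [ 0.e+00 -1.e-04 -1.e+00] q [-0.995  0.255  0.108 -0.    -1.424 -0.285] F [ 0.4 -1.4 -0.8] M [ 0.03 -0.    0.02] gap 0.0853 ff 0.0
tool delta cm [-4.557e+01  2.382e+01  3.000e-02]
```

```bash
python3 -m pendant '{"delta_pos":[[-3.8,1.98,0],[-3.8,1.98,0],[-3.8,1.98,0],[-3.8,1.98,0],[-3.8,1.98,0],[-3.8,1.98,0],[-3.8,1.98,0],[-3.8,1.98,0],[-3.8,1.98,0],[-3.8,1.98,0],[-3.8,1.98,0],[-3.8,2.0,0]],"twist":[0,0,0,0,0,0,0,0,0,0,0,0],"grip":[0,0,0,0,0,0,0,0,0,0,0,0]}' && python3 -m pendant '{"delta_pos":[[0,0,0],[0,0,0],[0,0,0],[0,0,0],[0,0,0],[0,0,0],[0,0,0],[0,0,0],[0,0,0],[0,0,0],[0,0,0],[0,0,0]],"twist":[-0.181,-0.181,-0.181,-0.181,-0.181,-0.181,-0.181,-0.181,-0.181,-0.181,-0.181,-0.181],"grip":[0,0,0,0,0,0,0,0,0,0,0,0]}' && python3 -m pendant '{"delta_pos":[[0,0,0],[0,0,0],[0,0,0],[0,0,0]],"twist":[-0.181,-0.181,-0.181,0],"grip":[0,0,0,0]}'; python3 go.py 0.526 -0.168 0.167
```

```text
t: 2.3
ee_pos: [0.5273, -0.1672, 0.2484]
ee_rot: [-0.145, 0.989, -0.0, 0.0]
contact_force: [0.9, -1.4, 0.8]
finger_gap: 0.0853
finger_force: 0.0
t: 3.8
ee_pos: [0.5264, -0.1683, 0.2483]
ee_rot: [0.944, -0.33, 0.0, -0.0]
contact_force: [-0.6, -0.1, 0.4]
finger_gap: 0.0853
finger_force: 0.0
t: 4.3
ee_pos: [0.5264, -0.1683, 0.2483]
ee_rot: [0.998, -0.069, 0.0, -0.0]
contact_force: [-0.5, 0.0, 1.1]
finger_gap: 0.0853
finger_force: 0.0
t 4.3 p [ 526.4 -168.3  248.3] yaw_x -7.87 z [ 0.  0. -1.] q [-0.026  0.26   0.115 -0.    -1.426  1.46 ] F [-0.5  0.   1.1] M [ 0.01 -0.    0.01] gap 0.0853 ff 0.0
tool delta cm [-0.04 -0.02  8.13]
```

```bash
python3 -m pendant '{"delta_pos":[[-0.04,-0.02,3],[0,0,3],[0,0,1.5],[0,0,1.0],[0,0,0],[0,0,0],[0,0,0],[0,0,0],[0,0,0],[0,0,0],[0,0,0]],"twist":[0,0,0,0,0,0,0,0,0,0,0],"grip":[0,0,0,0,0,1,1,1,1,1,1]}' 80; python3 go.py
```

```text
t: 5.68
ee_pos: [0.5263, -0.1682, 0.1637]
ee_rot: [0.998, -0.068, 0.0, 0.0]
contact_force: [-0.6, -0.1, 1.9]
finger_gap: 0.0103
finger_force: 78.4
t 5.675 p [ 526.3 -168.2  163.7] yaw_x -7.78 z [ 8.e-04 -4.e-04 -1.e+00] q [-0.026  0.299 -0.05   0.    -1.221  1.461] F [-0.6 -0.1  1.9] M [-0.1  -0.02 -0.03] gap 0.0103 ff 78.4
```

```bash
python3 -m pendant '{"delta_pos":[[0,0,-1],[0,0,-2],[0,0,-3],[0,0,-3],[0,0,-3],[0,0,-3],[0,0,-1.5],[0,0,0],[0,0,0]],"twist":[0,0,0,0,0,0,0,0,0],"grip":[1,1,1,1,1,1,1,1,1]}'; python3 go.py 0.559 0.038 0.329
python3 - <<'E'
from meas import *
ims=[]
for n in ("top","side"):
    p=optics.capture(n)
    rs=[r for r in optics.regions_of("key_bar",p)]
    for r in rs[:4]:
        X,_=cloud(p,r["pixels"]); print(n,round(r["conf"],2),np.round(r["xy"]),np.round(np.median(X,0),3),np.round(np.percentile(X,3,0),3),np.round(np.percentile(X,97,0),3))
    u,v=np.round(px(p,[.526,-.168,.25])[0]).astype(int); print(u,v)
    c=p["color"][max(v-60,0):v+60,u-65:u+65,::-1]; ims.append(cv2.resize(c,(400,370)))
cv2.imwrite("pics/v4.png",np.hstack(ims))
E
```

```text
t: 6.8
ee_pos: [0.5256, -0.1678, 0.3271]
ee_rot: [0.998, -0.068, -0.001, -0.0]
contact_force: [-0.6, 0.0, -2.4]
finger_gap: 0.0103
finger_force: 78.2
t 6.8 p [ 525.6 -167.8  327.1] yaw_x -7.78 z [-2.1e-03  9.0e-04 -1.0e+00] q [-2.600e-02  2.530e-01  3.030e-01 -1.000e-03 -1.623e+00  1.461e+00] F [-0.6  0.  -2.4] M [0.   0.06 0.01] gap 0.0103 ff 78.2
tool delta cm [  0.52 -20.84  -0.18]
top 0.86 [193. 303.] [ 0.344 -0.055  0.16 ] [ 0.325 -0.094 -0.   ] [ 0.353 -0.011  0.164]
top 0.56 [298. 256.] [ 0.42  -0.249  0.161] [ 0.392 -0.282  0.023] [ 0.446 -0.22   0.164]
257 197
side 0.77 [254. 118.] [ 0.526 -0.163  0.258] [ 0.487 -0.718  0.001] [ 0.589 -0.156  0.336]
side 0.68 [341. 226.] [ 0.344 -0.049  0.097] [ 0.33  -0.257  0.001] [ 0.354 -0.01   0.164]
side 0.56 [306. 163.] [ 0.419 -0.247  0.117] [ 0.393 -0.276  0.005] [ 0.443 -0.22   0.164]
256 126
```

View pics/v4.png

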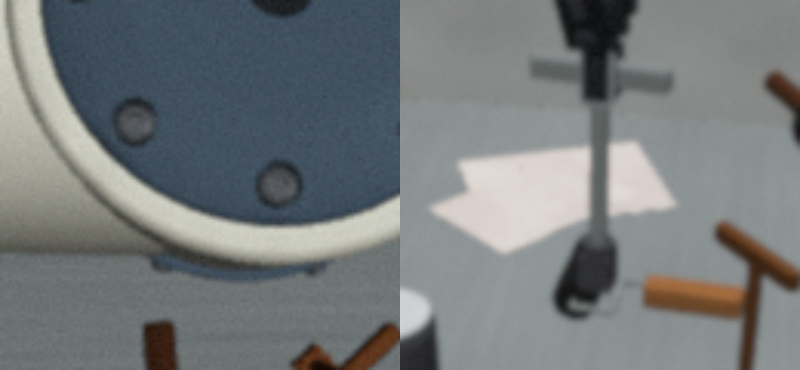

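Side view: the key hangs upright with its bar held in the middle (600,75 in the crop). The foot is at (598,265), clear of the stand. Now over the shaft.

```bash
python3 -m pendant '{"delta_pos":[[0.05,-1.5,0],[0.08,-3,0],[0.1,-4,0],[0.1,-4.3,0],[0.1,-4,0],[0.08,-3,0],[0.06,-1.0,0],[0,0,0],[0,0,0],[0,0,0]],"twist":[0,0,0,0,0,0,0,0,0,0],"grip":[1,1,1,1,1,1,1,1,1,1]}'; python3 go.py 0.5595 0.038 0.29
python3 - <<'E'
from meas import *
p=optics.capture("side"); X,uv=cloud(p)
for lo,hi in ((.165,.18),(.18,.192),(.2,.225),(.225,.25),(.25,.275),(.275,.3)):
    m=(X[:,2]>lo)&(X[:,2]<hi)&(np.hypot(X[:,0]-.5595,X[:,1]-.038)<.03); print(lo,m.sum(),np.round(X[m].mean(0)*1000,1),np.round(X[m].min(0)*1000,1),np.round(X[m].max(0)*1000,1))
E
```

```text
t: 8.25
ee_pos: [0.5597, 0.0364, 0.3285]
ee_rot: [0.998, -0.068, 0.0, 0.0]
contact_force: [-1.0, -0.5, -2.5]
finger_gap: 0.0107
finger_force: 78.2
t 8.25 p [559.7  36.4 328.5] yaw_x -7.85 z [ 3.e-04 -0.e+00 -1.e+00] q [ 0.344  0.27   0.329  0.    -1.629  1.09 ] F [-1.  -0.5 -2.5] M [0.   0.03 0.04] gap 0.0107 ff 78.2
tool delta cm [-0.05 -0.15  3.85]
0.165 37 [560.3  44.2 177.5] [548.2  27.9 174.3] [573.3  48.3 179.9]
0.18 89 [559.1  44.3 186. ] [549.   29.7 180.2] [572.8  50.1 192. ]
0.2 172 [559.4  41.3 209.6] [548.9  26.7 200.1] [572.6  49.1 225. ]
0.225 90 [559.5  40.1 237.9] [554.5  35.3 225.7] [566.7  43.  249.8]
0.25 89 [559.8  40.2 262. ] [554.6  34.3 250. ] [565.6  43.1 274.7]
0.275 106 [559.7  40.1 287.3] [554.5  33.4 275. ] [566.3  43.3 299.7]
```

```bash
python3 -m pendant '{"delta_pos":[[0.02,-0.13,1],[0,0,1.2],[0,0,0.8],[0,0,0],[0,0,0.2],[0,0,0.2],[0,0,0.2],[0,0,0.2],[0,0,0.2],[0,0,0.2],[0,0,0]],"twist":[0,0,0,0,0,0,0,0,0,0,0],"grip":[1,1,1,1,1,1,1,1,1,1,1]}'; python3 go.py
```

```text
t: 9.68
ee_pos: [0.5601, 0.0385, 0.2861]
ee_rot: [0.998, -0.068, -0.0, 0.0]
contact_force: [0.3, 0.1, -1.9]
finger_gap: 0.0111
finger_force: 78.2
t 9.675 p [560.1  38.5 286.1] yaw_x -7.78 z [-4.e-04 -1.e-04 -1.e+00] q [ 0.347  0.271  0.225 -0.    -1.525  1.088] F [ 0.3  0.1 -1.9] M [ 0.06 -0.02  0.02] gap 0.0111 ff 78.2
```

```bash
python3 -m pendant '{"delta_pos":[[0,0,0.3],[0,0,0.3],[0,0,0.5],[0,0,0.5],[0,0,0.6],[0,0,0.6],[0,0,0.6],[0,0,0]],"twist":[0,0,0,0,0,0,0,0],"grip":[1,1,1,1,1,1,1,1]}'; python3 go.py
```

```text
t: 10.68
ee_pos: [0.5599, 0.0384, 0.2516]
ee_rot: [0.998, -0.068, -0.001, 0.0]
contact_force: [0.2, -0.4, -3.1]
finger_gap: 0.0108
finger_force: 78.2
t 10.675 p [559.9  38.4 251.6] yaw_x -7.78 z [-1.2e-03 -3.0e-04 -1.0e+00] q [ 0.347  0.277  0.147 -0.    -1.441  1.088] F [ 0.2 -0.4 -3.1] M [ 0.07 -0.01  0.03] gap 0.0108 ff 78.2
```

```bash
python3 -m pendant '{"delta_pos":[[0,0,0.6],[0,0,0.6],[0,0,0.6],[0,0,0.6],[0,0,0.6],[0,0,0.4],[0,0,0.2],[0,0,0.2],[0,0,0.2],[0,0,0.2],[0,0,0]],"twist":[0,0,0,0,0,0,0,0,0,0,0],"grip":[1,1,1,1,1,1,1,1,1,1,1]}'; python3 go.py; python3 -m pendant '{"delta_pos":[[0,0,0.1],[0,0,0.1],[0,0,0]],"twist":[0,0,0],"grip":[1,1,1]}'
```

```text
t: 12.05
ee_pos: [0.5601, 0.0385, 0.2101]
ee_rot: [0.998, -0.068, -0.0, 0.0]
contact_force: [0.4, -0.2, -1.5]
finger_gap: 0.0106
finger_force: 78.2
t 12.05 p [560.1  38.5 210.1] yaw_x -7.78 z [-3.e-04 -0.e+00 -1.e+00] q [ 0.347  0.292  0.061 -0.    -1.34   1.088] F [ 0.4 -0.2 -1.5] M [-0.04  0.01 -0.01] gap 0.0106 ff 78.2
t: 12.42
ee_pos: [0.5601, 0.0385, 0.2081]
ee_rot: [0.998, -0.068, -0.0, 0.0]
contact_force: [0.2, 0.4, -2.1]
finger_gap: 0.0104
finger_force: 78.2
```

```bash
for i in 1; do python3 -m pendant '{"delta_pos":[[0,0,0.1],[0,0,0.1],[0,0,0.1],[0,0,0]],"twist":[0,0,0,0],"grip":[1,1,1,1]}'; python3 -m pendant '{"delta_pos":[[0,0,0.1],[0,0,0]],"twist":[0,0],"grip":[1,1]}'; python3 -m pendant '{"delta_pos":[[0,0,0.1],[0,0,0]],"twist":[0,0],"grip":[1,1]}'; python3 -m pendant '{"delta_pos":[[0,0,0.1],[0,0,0]],"twist":[0,0],"grip":[1,1]}'; done | grep -v -e rot -e gap
```

```text
t: 12.92
ee_pos: [0.5601, 0.0385, 0.2052]
contact_force: [0.3, 0.4, -2.2]
finger_force: 78.2
t: 13.18
ee_pos: [0.5601, 0.0385, 0.2042]
contact_force: [-0.1, 0.3, -3.3]
finger_force: 78.2
t: 13.42
ee_pos: [0.5603, 0.0385, 0.2036]
contact_force: [-0.3, 0.4, -0.2]
finger_force: 78.5
t: 13.68
ee_pos: [0.5604, 0.0384, 0.2027]
contact_force: [-1.6, 0.6, 1.8]
finger_force: 78.8
```

The foot rests on the square's corners at the expected depth (TCP z 203.7). I press about 2 mm more and turn clockwise slowly to feel for the drop.

```bash
python3 -m pendant '{"delta_pos":[[0,0,0.1],[0,0,0.05],[0,0,0]],"twist":[0,0,0],"grip":[1,1,1]}';python3 go.py; python3 -m pendant '{"delta_pos":[[0,0,0],[0,0,0],[0,0,0],[0,0,0]],"twist":[0.07,0.07,0.07,0.0],"grip":[1,1,1,1]}'; python3 go.py
```

```text
t: 14.05
ee_pos: [0.5604, 0.0385, 0.2012]
ee_rot: [0.998, -0.068, 0.0, -0.0]
contact_force: [-0.4, 0.8, 3.8]
finger_gap: 0.0106
finger_force: 79.2
t 14.05 p [560.4  38.5 201.2] yaw_x -7.77 z [ 9.e-04 -0.e+00 -1.e+00] q [ 0.347  0.296  0.043  0.    -1.318  1.088] F [-0.4  0.8  3.8] M [-0.01  0.51  0.01] gap 0.0106 ff 79.2
t: 14.55
ee_pos: [0.5604, 0.0385, 0.2011]
ee_rot: [0.985, -0.172, 0.0, -0.0]
contact_force: [-1.0, 0.3, 4.2]
finger_gap: 0.0104
finger_force: 79.2
t 14.55 p [560.4  38.5 201.1] yaw_x -19.77 z [ 8.e-04  1.e-04 -1.e+00] q [ 0.347  0.296  0.043  0.    -1.318  0.878] F [-1.   0.3  4.2] M [ 0.14  0.41 -0.04] gap 0.0104 ff 79.2
```

```bash
python3 -m pendant '{"delta_pos":[[0,0,0],[0,0,0],[0,0,0],[0,0,0]],"twist":[0.07,0.07,0.07,0.07],"grip":[1,1,1,1]}'>/dev/null; python3 go.py; python3 -m pendant '{"delta_pos":[[0,0,0],[0,0,0],[0,0,0],[0,0,0]],"twist":[0.07,0.07,0.07,0.07],"grip":[1,1,1,1]}'>/dev/null; python3 go.py
```

```text
t 15.05 p [560.5  38.5 201.1] yaw_x -35.88 z [ 9.e-04  1.e-04 -1.e+00] q [ 0.347  0.296  0.043  0.    -1.317  0.597] F [ 0.2 -0.3  2.6] M [ 0.08  0.38 -0.  ] gap 0.0109 ff 79.2
t 15.55 p [559.9  38.7 200.1] yaw_x -51.94 z [-1.e-03  5.e-04 -1.e+00] q [ 3.470e-01  2.960e-01  4.200e-02 -1.000e-03 -1.317e+00  3.170e-01] F [ 0.4  0.2 -3.3] M [ 0.04  0.04 -0.08] gap 0.0107 ff 78.3
```

The force fell back to the weight of the key, so the socket has dropped on. I lower until the roof meets the stem (expected TCP z about 187.7).

```bash
python3 -m pendant '{"delta_pos":[[0,0,0.15],[0,0,0.15],[0,0,0]],"twist":[0,0,0],"grip":[1,1,1]}'>/dev/null; python3 go.py; python3 -m pendant '{"delta_pos":[[0,0,0.15],[0,0,0.15],[0,0,0.15],[0,0,0]],"twist":[0,0,0,0],"grip":[1,1,1,1]}'>/dev/null; python3 go.py
```

```text
t 15.925 p [559.9  38.5 197.1] yaw_x -51.84 z [-0.0011 -0.     -1.    ] q [ 0.347  0.298  0.036 -0.    -1.31   0.319] F [ 0.   0.5 -2.5] M [0.16 0.04 0.16] gap 0.0105 ff 78.2
t 16.425 p [560.1  38.5 193.1] yaw_x -51.89 z [-3.e-04  1.e-04 -1.e+00] q [ 0.347  0.3    0.028 -0.    -1.3    0.318] F [ 0.7  1.  -2. ] M [ 0.33  0.12 -0.  ] gap 0.0107 ff 78.3
```

```bash
python3 -m pendant '{"delta_pos":[[0,0,0.15],[0,0,0.15],[0,0,0]],"twist":[0,0,0],"grip":[1,1,1]}'>/dev/null; python3 go.py; python3 -m pendant '{"delta_pos":[[0,0,0.1],[0,0,0.1],[0,0,0]],"twist":[0,0,0],"grip":[1,1,1]}'>/dev/null; python3 go.py;  python3 -m pendant '{"delta_pos":[[0,0,0.1],[0,0,0]],"twist":[0,0],"grip":[1,1]}'>/dev/null; python3 go.py
```

```text
t 16.8 p [560.1  38.5 190.1] yaw_x -51.9 z [-3.e-04 -0.e+00 -1.e+00] q [ 0.347  0.301  0.023 -0.    -1.292  0.318] F [-0.9  0.7 -3.1] M [0.39 0.05 0.09] gap 0.0107 ff 78.2
t 17.175 p [560.1  38.5 188.2] yaw_x -51.9 z [-2.e-04 -0.e+00 -1.e+00] q [ 0.347  0.302  0.019 -0.    -1.288  0.318] F [-0.5  0.6 -1.9] M [ 0.4   0.14 -0.02] gap 0.0108 ff 78.3
t 17.425 p [560.4  38.5 187.6] yaw_x -51.89 z [ 6.e-04 -0.e+00 -1.e+00] q [ 0.347  0.303  0.018  0.    -1.286  0.318] F [-0.7  1.1 -1.1] M [0.44 0.35 0.04] gap 0.0107 ff 78.5
```

```bash
python3 -m pendant '{"delta_pos":[[0,0,0.05],[0,0,0],[0,0,0],[0,0,0],[0,0,0]],"twist":[0,0.1,0.1,0.1,0.1],"grip":[1,1,1,1,1]}' 100 >/dev/null; python3 go.py; python3 -m pendant '{"delta_pos":[[0,0,0],[0,0,0],[0,0,0],[0,0,0],[0,0,0]],"twist":[0.1,0.1,0.1,0.1,0.1],"grip":[1,1,1,1,1]}'>/dev/null; python3 go.py
```

```text
t 18.05 p [560.2  38.  186.8] yaw_x -74.99 z [-1.0e-04 -1.1e-03 -1.0e+00] q [ 3.470e-01  3.030e-01  1.600e-02  1.000e-03 -1.284e+00 -8.500e-02] F [-0.2 -4.9  0.7] M [-0.95  0.27  0.26] gap 0.0101 ff 119.0
t 18.675 p [560.3  38.2 187. ] yaw_x -103.63 z [ 3.e-04 -6.e-04 -1.e+00] q [ 3.470e-01  3.030e-01  1.700e-02  1.000e-03 -1.284e+00 -5.850e-01] F [ 2.6  5.4 -4.1] M [ 0.55 -0.43  0.02] gap 0.0105 ff 114.5
```

```bash
python3 -m pendant '{"delta_pos":[[0,0,0],[0,0,0],[0,0,0]],"twist":[0.07,0.07,0],"grip":[1,1,1]}' 100 >/dev/null; python3 go.py; python3 -m pendant '{"delta_pos":[[0,0,0],[0,0,0],[0,0,0]],"twist":[0.07,0.07,0],"grip":[1,1,1]}'>/dev/null; python3 go.py; python3 -m pendant '{"delta_pos":[[0,0,0],[0,0,0]],"twist":[0.06,0],"grip":[1,1]}'>/dev/null; python3 go.py
```

```text
t 19.05 p [560.3  38.3 186.9] yaw_x -111.44 z [ 3.e-04 -3.e-04 -1.e+00] q [ 0.347  0.303  0.017  0.    -1.284 -0.721] F [-1.  -1.2  0.3] M [0.09 0.4  0.  ] gap 0.0104 ff 120.7
t 19.425 p [559.9  38.3 186.4] yaw_x -119.4 z [-9.e-04 -4.e-04 -1.e+00] q [ 0.347  0.303  0.016  0.    -1.284 -0.86 ] F [-1.1 -1.5 -3.1] M [-1.19  0.75  0.2 ] gap 0.0103 ff 124.3
t 19.675 p [560.1  38.4 186.7] yaw_x -122.81 z [-3.e-04 -3.e-04 -1.e+00] q [ 0.347  0.303  0.016  0.    -1.284 -0.92 ] F [-2.3 -7.8  1.6] M [-2.04  0.71  0.05] gap 0.0104 ff 123.5
```

Run:
```python
from meas import *
p=optics.capture("side")
X,uv=cloud(p); m=(X[:,2]>.178)&(X[:,2]<.20)&(np.hypot(X[:,0]-.56,X[:,1]-.038)<.06)
print(m.sum(), X[m].min(0),X[m].max(0), bar(p,.178,.20,(.56,.038),.06)[:3])
u,v=np.round(px(p,[.57,.038,.16])[0]).astype(int); print(u,v)
c=p["color"][v-70:v+80,u-100:u+100,::-1]; cv2.imwrite("pics/v5.png",cv2.resize(c,(800,600),interpolation=cv2.INTER_CUBIC))
```

```text
310 [ 0.52849937 -0.00263868  0.17802536] [0.58291251 0.0717179  0.19996055] ((0.5527652587890625, 0.036045578002929686), (84.38059997558594, 34.944732666015625), np.float64(36.014471037477))
214 225
```

View pics/v5.png

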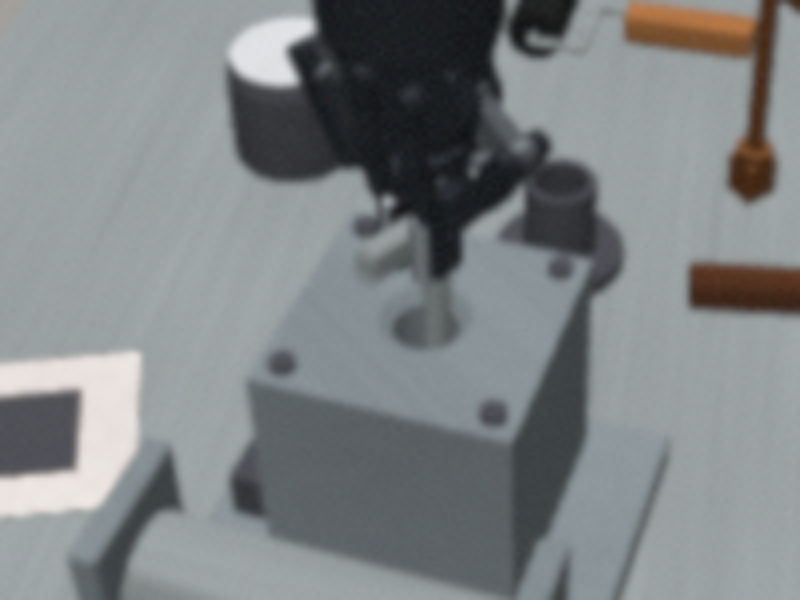

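The key stands deep in the shaft at (430,310) and the bar follows the gripper. A dark part shows at the far face, (250,480). I compare that spot with the start picture while turning further.

```bash
python3 -m pendant '{"delta_pos":[[0,0,0],[0,0,0]],"twist":[0.06,0],"grip":[1,1]}'>/dev/null; python3 go.py;python3 -m pendant '{"delta_pos":[[0,0,0],[0,0,0]],"twist":[0.06,0],"grip":[1,1]}'>/dev/null; python3 go.py
python3 - <<'E'
from meas import *
p=optics.capture("side"); a=cv2.imread("pics/side0.png"); b=p["color"][:,:,::-1].copy()
f=lambda c:cv2.resize(c[240:300,140:220],(400,300),interpolation=cv2.INTER_CUBIC)
cv2.imwrite("pics/v6.png",cv2.convertScaleAbs(np.hstack([f(a),f(b)]),alpha=1.5))
E
```

```text
t 19.975 p [560.4  38.5 187.1] yaw_x -126.26 z [ 7.e-04  1.e-04 -1.e+00] q [ 0.347  0.303  0.017  0.    -1.284 -0.98 ] F [ 2.6 -0.4 -3. ] M [ 0.11 -0.55  0.01] gap 0.0102 ff 117.8
t 20.225 p [560.4  38.5 187. ] yaw_x -129.69 z [ 7.e-04  1.e-04 -1.e+00] q [ 0.347  0.303  0.017  0.    -1.284 -1.04 ] F [ 0.1 -0.2 -3.3] M [-0.03  0.17  0.11] gap 0.0101 ff 120.1
```

View pics/v6.png

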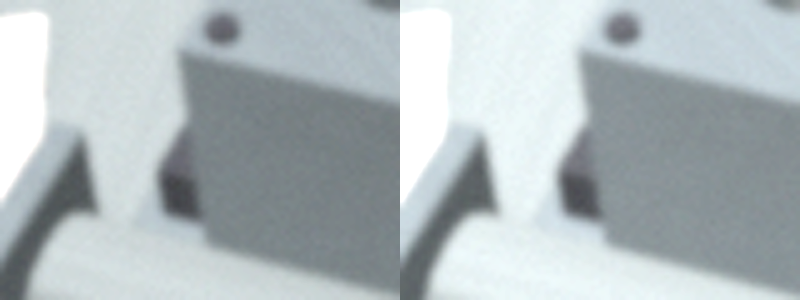

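Run:
```python
from meas import *
p=optics.capture("top"); a=cv2.imread("pics/top0.png"); b=p["color"][:,:,::-1].copy()
f=lambda c:cv2.resize(c[130:220,100:210],(400,327),interpolation=cv2.INTER_CUBIC)
cv2.imwrite("pics/v7.png",cv2.convertScaleAbs(np.hstack([f(a),f(b)]),alpha=1.5))
```

```text
(no output)
```

View pics/v7.png

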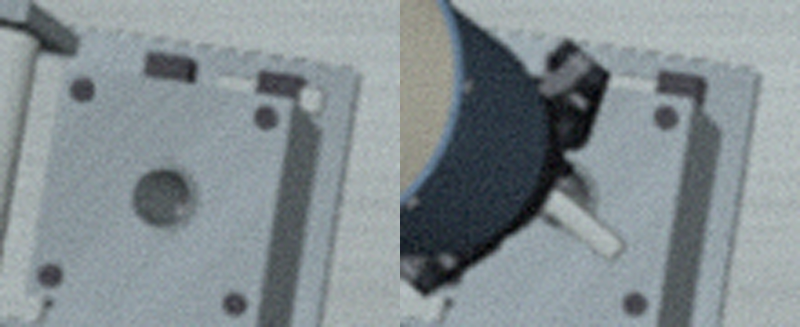

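The top view shows the bolt has moved: its bright end at (310,98) is gone under its guide. I keep turning until the stop is felt.

```bash
python3 -m pendant '{"delta_pos":[[0,0,0],[0,0,0]],"twist":[0.06,0],"grip":[1,1]}'>/dev/null; python3 go.py;python3 -m pendant '{"delta_pos":[[0,0,0],[0,0,0]],"twist":[0.06,0],"grip":[1,1]}'>/dev/null; python3 go.py; python3 -m pendant '{"delta_pos":[[0,0,0],[0,0,0]],"twist":[0.06,0],"grip":[1,1]}'>/dev/null; python3 go.py; python3 -c "
from station import telemetry as t
print(t.state()['joint_torque'])"
```

```text
t 20.575 p [560.3  38.6 186.9] yaw_x -133.16 z [ 3.e-04  1.e-04 -1.e+00] q [ 0.347  0.303  0.017  0.    -1.284 -1.1  ] F [-8.4 -3.1  1.4] M [-1.55  2.62  0.09] gap 0.0099 ff 123.4
t 20.825 p [560.4  38.5 187. ] yaw_x -136.58 z [ 6.e-04  0.e+00 -1.e+00] q [ 0.347  0.303  0.017  0.    -1.284 -1.16 ] F [ 0.3 -2.1 -1.6] M [-0.22 -0.55  0.04] gap 0.0103 ff 120.2
t 21.075 p [560.4  38.6 187. ] yaw_x -139.98 z [ 8.e-04  2.e-04 -1.e+00] q [ 0.347  0.303  0.017  0.    -1.284 -1.22 ] F [ 1.  -0.8 -1.7] M [-0.67  0.07  0.15] gap 0.0103 ff 115.9
[ -1.318313   -41.57191515  22.16251194   5.13733417  -0.30985317
  -0.53270018]
```

```bash
cat > by.py <<'E'
from meas import *
p=optics.capture("top"); X,uv=cloud(p)
m=(X[:,2]>.187)&(X[:,2]<.207)&(np.hypot(X[:,0]-.56,X[:,1]-.038)<.055)
m2=m&(p["color"][uv[:,1],uv[:,0]].min(1)>75); Y=X[m2]
r=cv2.minAreaRect((Y[:,:2]*1000).astype(np.float32)); e=Y[:,:2].mean(0)-[.5602,.0385]
d=np.linalg.svd(Y[:,:2]-Y[:,:2].mean(0),full_matrices=False)[2][0]
print(m.sum(),m2.sum(),r,"end dir",np.degrees(np.arctan2(e[1],e[0])),"svd",np.degrees(np.arctan2(d[1],d[0])),Y[:,2].mean())
E
python3 by.py; python3 go.py
```

```text
164 151 ((537.2916870117188, 19.842979431152344), (35.70533752441406, 12.299180030822754), 41.991580963134766) end dir -139.8068899855263 svd -138.58054740966173 0.1953812543774145
t 21.125 p [560.2  38.5 186.8] yaw_x -139.97 z [ 1.e-04  2.e-04 -1.e+00] q [ 0.347  0.303  0.017 -0.    -1.284 -1.219] F [ 5.1  5.3 -3.1] M [ 1.22 -0.93  0.28] gap 0.0105 ff 117.6
```

```bash
python3 -m pendant '{"delta_pos":[[0,0,0],[0,0,0],[0,0,0]],"twist":[0.06,0.04,0],"grip":[1,1,1]}'>/dev/null; python3 go.py;python3 by.py; python3 -m pendant '{"delta_pos":[[0,0,0],[0,0,0]],"twist":[0.05,0],"grip":[1,1]}'>/dev/null; python3 go.py;python3 by.py
```

```text
t 21.5 p [560.1  38.4 187. ] yaw_x -145.71 z [-1.e-04 -4.e-04 -1.e+00] q [ 0.347  0.303  0.017  0.    -1.285 -1.32 ] F [-1.  -0.2  0.4] M [-0.17  0.45  0.57] gap 0.0098 ff 102.8
161 145 ((535.7554321289062, 22.462451934814453), (35.11377716064453, 12.351677894592285), 35.72210693359375) end dir -145.53187230876037 svd -146.08543954314587 0.19475562713875705
t 21.8 p [560.2  38.4 186.9] yaw_x -148.57 z [ 1.e-04 -4.e-04 -1.e+00] q [ 0.347  0.303  0.017  0.    -1.284 -1.37 ] F [-1.5 -1.1  0.9] M [-0.25  0.41  0.99] gap 0.0101 ff 104.0
162 145 ((535.2028198242188, 23.46883773803711), (35.382781982421875, 12.621658325195312), 33.97251892089844) end dir -147.3540113615547 svd -147.666405477453 0.19503678131226085
```

The moment rises to 0.57, then 0.99 N m and the bar stops following, so this is the hard stop. I ease the torque off slightly and lift straight out.

```bash
python3 -m pendant '{"delta_pos":[[0,0,0],[0,0,-0.3],[0,0,-0.5],[0,0,-0.8],[0,0,-0.8],[0,0,0]],"twist":[-0.05,0,0,0,0,0],"grip":[1,1,1,1,1,1]}'>/dev/null; python3 go.py; python3 -m pendant '{"delta_pos":[[0,0,-1],[0,0,-1.5],[0,0,-1.5],[0,0,-1.5],[0,0,-1.5],[0,0,-1.5],[0,0,-1.5],[0,0,-1.5],[0,0,-0.4],[0,0,0],[0,0,0]],"twist":[0,0,0,0,0,0,0,0,0,0,0],"grip":[1,1,1,1,1,1,1,1,1,1,1]}'>/dev/null; python3 go.py 0.5263 -0.1682 0.328
python3 - <<'E'
from meas import *
p=optics.capture("side"); X,uv=cloud(p)
for lo,hi in ((.165,.18),(.18,.192),(.2,.225),(.225,.25),(.25,.275),(.275,.3)):
    m=(X[:,2]>lo)&(X[:,2]<hi)&(np.hypot(X[:,0]-.5595,X[:,1]-.038)<.03); print(lo,m.sum(),np.round(X[m].mean(0)*1000,1),np.round(X[m].min(0)*1000,1),np.round(X[m].max(0)*1000,1))
E
```

```text
t 22.6 p [560.4  38.3 210.1] yaw_x -145.92 z [-1.2e-03 -9.0e-04 -1.0e+00] q [ 0.347  0.293  0.062  0.    -1.342 -1.323] F [-3.  -2.1  0. ] M [-0.58  0.56  0.01] gap 0.0102 ff 111.4
t 23.975 p [560.   38.5 329. ] yaw_x -145.86 z [-1.4e-03 -2.0e-04 -1.0e+00] q [ 0.347  0.272  0.333 -0.    -1.633 -1.322] F [-0.4 -0.4 -2.9] M [0.02 0.03 0.02] gap 0.0099 ff 96.0
tool delta cm [ 14.39 -15.22   0.11]
0.165 59 [555.7  45.6 175.6] [543.   37.  170.8] [571.   52.7 179.9]
0.18 88 [555.8  45.6 186. ] [543.6  35.6 180.1] [572.8  53.  192. ]
0.2 152 [557.2  42.3 209. ] [546.9  28.4 200. ] [569.6  50.3 224.7]
0.225 91 [557.7  41.9 237.8] [552.8  35.7 225.4] [564.3  44.7 249.9]
0.25 93 [558.2  42.2 263.1] [553.3  37.4 250.1] [564.9  45.  274.6]
0.275 100 [558.7  42.4 287.6] [553.5  36.  275.2] [565.5  45.5 299.6]
```

Key is out, leaning about 1° in the grip. I move it over the stand and measure foot against rim in the same camera.

```bash
python3 -m pendant '{"delta_pos":[[0.8,-0.87,0],[1.8,-1.95,0],[2.4,-2.6,0],[2.6,-2.82,0],[2.6,-2.82,0],[2.2,-2.4,0],[1.2,-1.3,0],[0.46,-0.5,0],[0,0,2.5],[0,0,3],[0,0,3],[0,0,1.4]],"twist":[0,0,0,0,0,0,0,0,0,0,0,0],"grip":[1,1,1,1,1,1,1,1,1,1,1,1]}'>/dev/null; python3 -m pendant '{"delta_pos":[[0,0,0],[0,0,0]],"twist":[0,0],"grip":[1,1]}'>/dev/null; python3 go.py
cat > foot.py <<'E'
from meas import *
from scipy.optimize import least_squares
p=optics.capture("side"); X,uv=cloud(p)
z0=float(__import__("sys").argv[1])
cam=-np.array(p["R"]).T@p["t"]
def cyl(lo,hi,R,c,rad):
    m=(X[:,2]>lo)&(X[:,2]<hi)&(np.hypot(X[:,0]-c[0],X[:,1]-c[1])<rad); Y=X[m][:,:2]
    f=lambda q:np.hypot(*(Y-q).T)-R
    g=np.array(c)+0; r=least_squares(f,g,loss="soft_l1",f_scale=.001)
    return np.round(r.x*1000,2),m.sum(),round(np.median(abs(r.fun))*1000,2)
c=(.5263,-.168)
print("rim",cyl(.03,.056,.021,c,.03)); b=z0-.155
for a,d,R,rad in ((b+.003,b+.022,.0135,.024),(b+.035,b+.06,.006,.02),(b+.06,b+.09,.006,.02),(b+.09,b+.12,.006,.02)): print("key z",round((a+d)/2,3),cyl(a,d,R,c,rad))
E
python3 foot.py 0.231
```

```text
t 25.775 p [ 530.3 -166.8  232.3] yaw_x -145.84 z [ 2.5e-03 -7.0e-04 -1.0e+00] q [-2.300e-02  2.700e-01  8.800e-02  1.000e-03 -1.386e+00 -9.520e-01] F [-1.   1.  -2.1] M [ 0.04 -0.02 -0.04] gap 0.0099 ff 95.9
rim (array([ 526.81, -168.77]), np.int64(224), np.float64(1.32))
key z 0.089 (array([ 529.02, -169.78]), np.int64(87), np.float64(1.38))
key z 0.124 (array([ 529.94, -167.94]), np.int64(44), np.float64(0.6))
key z 0.151 (array([ 529.83, -168.33]), np.int64(58), np.float64(0.75))
key z 0.181 (array([ 530.69, -167.61]), np.int64(61), np.float64(0.8))
```

```bash
for i in 1 2 3; do python3 foot.py 0.231; done; python3 go.py
```

```text
rim (array([ 526.83, -168.67]), np.int64(228), np.float64(1.21))
key z 0.089 (array([ 529.01, -169.49]), np.int64(85), np.float64(1.45))
key z 0.124 (array([ 529.37, -167.88]), np.int64(49), np.float64(0.55))
key z 0.151 (array([ 529.85, -167.72]), np.int64(57), np.float64(0.96))
key z 0.181 (array([ 530.4 , -167.79]), np.int64(62), np.float64(0.79))
rim (array([ 526.96, -168.63]), np.int64(228), np.float64(1.23))
key z 0.089 (array([ 528.94, -169.52]), np.int64(88), np.float64(1.27))
key z 0.124 (array([ 528.75, -167.93]), np.int64(47), np.float64(0.71))
key z 0.151 (array([ 529.99, -167.74]), np.int64(58), np.float64(0.63))
key z 0.181 (array([ 529.97, -167.56]), np.int64(61), np.float64(0.64))
rim (array([ 526.89, -168.92]), np.int64(229), np.float64(1.13))
key z 0.089 (array([ 528.52, -169.79]), np.int64(85), np.float64(1.03))
key z 0.124 (array([ 529.98, -168.01]), np.int64(46), np.float64(1.01))
key z 0.151 (array([ 529.23, -167.66]), np.int64(57), np.float64(0.75))
key z 0.181 (array([ 529.61, -167.56]), np.int64(58), np.float64(0.71))
t 25.975 p [ 529.9 -166.8  231.7] yaw_x -145.86 z [ 1.7e-03 -2.0e-04 -1.0e+00] q [-0.023  0.27   0.086  0.    -1.385 -0.952] F [-0.6  0.5 -3.3] M [-0.    0.01  0.02] gap 0.01 ff 95.9
```

```bash
python3 -m pendant '{"delta_pos":[[0.12,0.11,0.5],[0,0,0.5],[0,0,0.3],[0,0,0],[0,0,0],[0,0,0]],"twist":[0,0,0,0,0,0],"grip":[1,1,1,1,1,1]}'>/dev/null; python3 go.py; for i in 1 2; do python3 foot.py 0.218; done;  python3 -m pendant '{"delta_pos":[[0,0,0.15],[0,0,0.15],[0,0,0.15],[0,0,0.15],[0,0,0.15],[0,0,0]],"twist":[0,0,0,0,0,0],"grip":[1,1,1,1,1,1]}'>/dev/null; python3 go.py
```

```text
t 26.725 p [ 527.9 -166.5  217.9] yaw_x -145.86 z [ 3.e-04 -0.e+00 -1.e+00] q [-0.023  0.273  0.055  0.    -1.353 -0.952] F [-0.  -0.5 -2.1] M [ 0.   -0.01  0.03] gap 0.01 ff 96.0
rim (array([ 526.9 , -169.42]), np.int64(171), np.float64(0.62))
key z 0.075 (array([ 526.62, -169.27]), np.int64(84), np.float64(1.25))
key z 0.111 (array([ 527.18, -167.96]), np.int64(46), np.float64(0.67))
key z 0.138 (array([ 527.36, -166.97]), np.int64(57), np.float64(0.87))
key z 0.168 (array([ 527.59, -167.34]), np.int64(60), np.float64(0.77))
rim (array([ 526.92, -169.51]), np.int64(174), np.float64(0.67))
key z 0.075 (array([ 526.37, -169.22]), np.int64(86), np.float64(1.37))
key z 0.111 (array([ 527.09, -167.82]), np.int64(45), np.float64(0.59))
key z 0.138 (array([ 527.4 , -167.52]), np.int64(58), np.float64(0.71))
key z 0.168 (array([ 527.85, -166.89]), np.int64(60), np.float64(0.52))
t 27.575 p [ 527.8 -166.5  210.1] yaw_x -145.86 z [-2.e-04 -0.e+00 -1.e+00] q [-0.023  0.276  0.039  0.    -1.334 -0.952] F [ 0.1  0.5 -2.4] M [ 0.02 -0.09 -0.01] gap 0.0097 ff 96.0
```

The foot is below the rim with no force, so it has entered. I lower to the floor.

```bash
python3 -m pendant '{"delta_pos":[[0,0,0.3],[0,0,0.4],[0,0,0.4],[0,0,0.4],[0,0,0.4],[0,0,0]],"twist":[0,0,0,0,0,0],"grip":[1,1,1,1,1,1]}'>/dev/null; python3 go.py; python3 -m pendant '{"delta_pos":[[0,0,0.5],[0,0,0.5],[0,0,0.5],[0,0,0.4],[0,0,0.3],[0,0,0]],"twist":[0,0,0,0,0,0],"grip":[1,1,1,1,1,1]}'>/dev/null; python3 go.py
```

```text
t 28.325 p [ 527.7 -166.5  190.9] yaw_x -145.86 z [-6.e-04  1.e-04 -1.e+00] q [-0.023  0.286  0.003 -0.    -1.289 -0.952] F [ 0.6  0.5 -2. ] M [-0.05 -0.03 -0.03] gap 0.0099 ff 96.0
t 29.075 p [ 527.7 -166.5  169. ] yaw_x -145.87 z [-4.e-04  0.e+00 -1.e+00] q [-0.023  0.298 -0.037 -0.    -1.236 -0.952] F [-0.6 -0.8 -2.5] M [-0.01 -0.    0.02] gap 0.0098 ff 96.0
```

```bash
python3 -m pendant '{"delta_pos":[[0,0,0.15],[0,0,0.1],[0,0,0]],"twist":[0,0,0],"grip":[1,1,1]}'>/dev/null; python3 go.py; python3 -m pendant '{"delta_pos":[[0,0,0.1],[0,0,0]],"twist":[0,0],"grip":[1,1]}'>/dev/null; python3 go.py
```

```text
t 29.45 p [ 528.3 -166.7  167.7] yaw_x -145.85 z [ 1.5e-03 -6.0e-04 -1.0e+00] q [-2.300e-02  2.990e-01 -4.000e-02  1.000e-03 -1.231e+00 -9.520e-01] F [-0.5  0.1  1.9] M [0.06 0.27 0.02] gap 0.0097 ff 96.8
t 29.7 p [ 528.7 -166.9  167.6] yaw_x -145.84 z [ 0.003  -0.0013 -1.    ] q [-2.300e-02  2.990e-01 -4.000e-02  1.000e-03 -1.229e+00 -9.520e-01] F [-1.2  0.7  8.5] M [ 0.25  0.62 -0.02] gap 0.0099 ff 97.6
```

Run:
```python
from meas import *
p=optics.capture("top"); X,uv=cloud(p)
g=p["color"][uv[:,1],uv[:,0]].min(1)>75
m=(X[:,2]>.155)&(X[:,2]<.190)&(np.hypot(X[:,0]-.528,X[:,1]+.167)<.055)&g
print("top",m.sum(),np.round(np.percentile(X[m],[2,50,98],axis=0),4))
e=X[m]; d=e[:,:2]-[.528,-.167]; r=d@[-.8277,-.5612]
for lo,hi in ((-.05,-.03),(-.03,-.01),(.01,.03),(.03,.05)):
    k=(r>lo)&(r<hi); print(lo,k.sum(),np.round(np.median(e[k,2]),4) if k.sum() else None)
p=optics.capture("side"); u,v=np.round(px(p,[.528,-.167,.11])[0]).astype(int)
cv2.imwrite("pics/v8.png",cv2.resize(p["color"][v-50:v+50,u-60:u+60,::-1],(720,600),interpolation=cv2.INTER_CUBIC))
```

```text
Traceback (most recent call last):
IndexError: index -1 is out of bounds for axis 0 with size 0
```

Run:
```python
from meas import *
p=optics.capture("side"); X,uv=cloud(p)
for s in (-1,1):
    c=np.array([.528,-.167])+s*.038*np.array([-.8277,-.5612])
    m=(X[:,2]>.14)&(X[:,2]<.20)&(np.hypot(*(X[:,:2]-c).T)<.009); print(s,m.sum(),np.round(np.percentile(X[m,2],[3,50,97]),4) if m.sum() else 0)
u,v=np.round(px(p,[.528,-.167,.11])[0]).astype(int)
cv2.imwrite("pics/v8.png",cv2.resize(p["color"][v-50:v+50,u-60:u+60,::-1],(720,600),interpolation=cv2.INTER_CUBIC))
```

```text
-1 61 [0.1594 0.169  0.1738]
1 38 [0.1595 0.1699 0.1746]
```

View pics/v8.png

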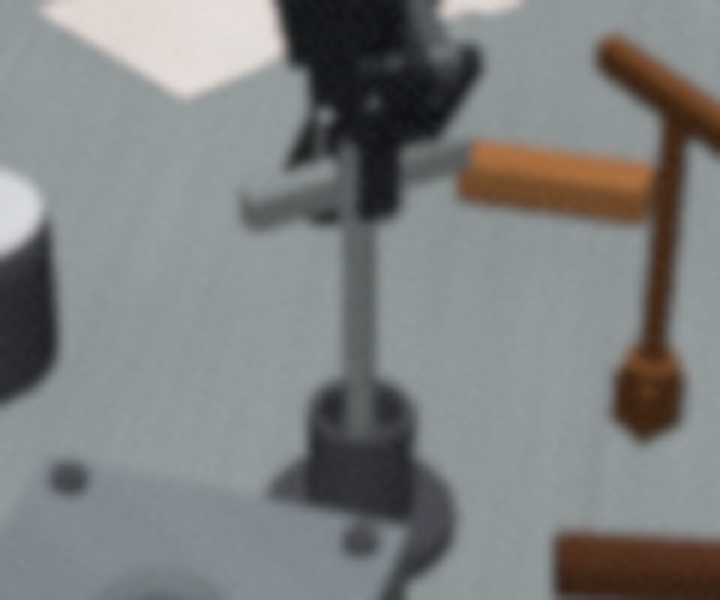

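The key is seated: bar top about 174 mm at both ends, foot inside the tube. Relieve the load, open, and rise.

```bash
python3 -m pendant '{"delta_pos":[[0,0,-0.12],[0,0,0],[0,0,0],[0,0,0],[0,0,0],[0,0,0],[0,0,0],[0,0,-1],[0,0,-2],[0,0,-3],[0,0,-3],[0,0,-3]],"twist":[0,0,0,0,0,0,0,0,0,0,0,0],"grip":[1,1,0.7,0.4,0,0,0,0,0,0,0,0]}' 20 >/dev/null; python3 go.py 0.30 -0.40 0.29
```

```text
t 31.3 p [ 527.8 -166.6  288.9] yaw_x -145.86 z [ 1.1e-03 -3.0e-04 -1.0e+00] q [-0.023  0.254  0.208  0.    -1.524 -0.952] F [ 0.1 -0.6  0.5] M [ 0.01 -0.05 -0.03] gap 0.0855 ff 0.0
tool delta cm [31.96 -6.54 -0.13]
```

Move aside and check both cameras.

```bash
python3 -m pendant '{"delta_pos":[[2,-0.4,0],[4,-0.8,0],[4,-0.8,0],[4,-0.8,0],[4,-0.8,0],[4,-0.8,0],[4,-0.8,0],[4,-0.8,0],[2,-0.5,0],[0,0,0],[0,0,0]],"twist":[0,0,0,0,0,0,0,0,0,0,0],"grip":[0,0,0,0,0,0,0,0,0,0,0]}' >/dev/null; python3 go.py
python3 - <<'E'
from meas import *
t=optics.capture("top"); s=optics.capture("side")
print(bar(t,.163,.182,(.526,-.165)))
for n,p in (("top",t),("side",s)):
    for k in ("ink_can_c","brayer_c","scraper_c"):
        for r in optics.regions_of(k,p)[:1]: print(n,k,round(r["conf"],2),np.round(r["xy"]))
a=cv2.imread("pics/top0.png")
f=lambda c:cv2.resize(c[130:220,100:210],(400,300),interpolation=cv2.INTER_CUBIC)
u,v=np.round(px(s,[.526,-.167,.1])[0]).astype(int)
b=t["color"][:,:,::-1]; c=s["color"][:,:,::-1]
g=lambda c,y,x,h,w:cv2.resize(c[y-h:y+h,x-w:x+w],(400,300),interpolation=cv2.INTER_CUBIC)
cv2.imwrite("pics/v9.png",np.vstack([np.hstack([f(a),f(b)]),np.hstack([g(c,v,u,54,72),cv2.resize(b,(400,300))])]))
E
```

```text
t 32.675 p [ 299.3 -399.5  286.9] yaw_x -145.88 z [-1.e-04  4.e-04 -1.e+00] q [-0.614  0.145  0.067 -0.    -1.493 -0.362] F [ 0.  -0.4  0. ] M [-0.03 -0.04  0.01] gap 0.0854 ff 0.0
((0.5254459228515626, -0.166905517578125), (89.4195785522461, 12.15158748626709), np.float64(-145.86411588438364), np.float64(0.17165131703116987), 350, array([ 0.5250848 , -0.16688968]))
top ink_can_c 0.81 [290. 119.]
top brayer_c 0.97 [364. 192.]
top scraper_c 0.68 [247. 301.]
side ink_can_c 0.92 [190. 181.]
side brayer_c 0.78 [274. 159.]
side scraper_c 0.62 [321. 231.]
```

View pics/v9.png

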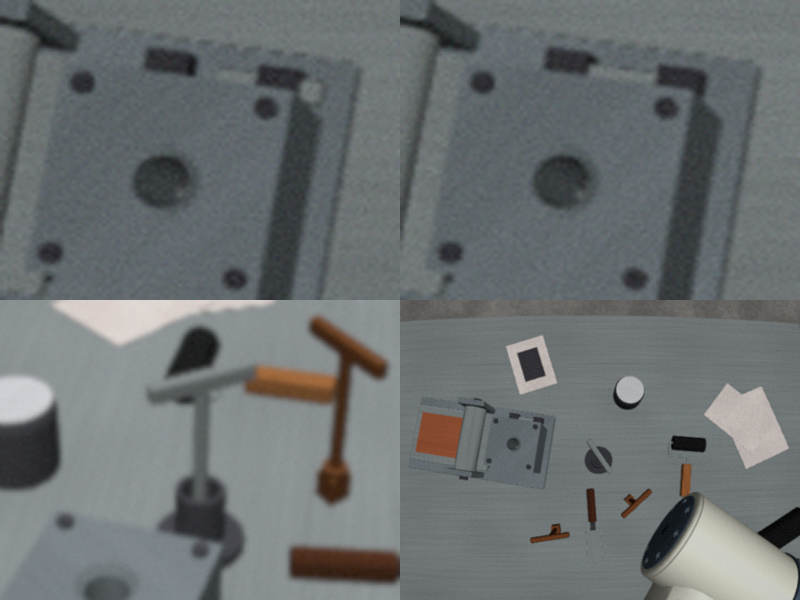

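The bolt now spans from its guide (680,78) into the keeper (570,62), so the press is locked. The key stands upright in its stand at bar height 171.7 mm (it was 171.9 at the start), and the bystanders have not moved.

```bash
python3 -c "
from station import workorder
print(workorder.finish_job())"
```

```text
the job is handed in; nothing more can be done
None
```

The press is locked: I turned the stem to its hard stop and the bolt shows in its keeper. The key is back upright in its stand and released, the other things are where they were, and the job was handed in at about 33 s.

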